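# Make up two table condiment sets

### The arm

A 6-joint arm with a two-finger parallel gripper is mounted at the origin on the work surface. World frame = base frame: x ahead of the robot, y to its left, z up, the work surface at z = 0. Lengths are in mm, angles in rad, forces in N, time in s.
With the tool pointing down it reaches from about 350 to 975 mm from the base axis. Payload 7.1 kg.
Tool frame: the origin (TCP) lies at the very end of the fingers, on their centre line; the grasp point (between the pads) lies ctrl.hold_point_z behind it (ctrl.hold_point_z is the distance from the TCP to the grasp point, in mm); z points along the fingers, y is the line along which they close (so a half turn about z gives the same grasp; the last joint's range is limited). The gripper opens to 88 mm and grips with 3 to 60 N. Pads are 20 mm wide; open, the fingers measure 115 mm over their backs; the gripper's body (75 mm by 178 mm) begins 61 mm behind the grasp point.
Start: joints at [1.215, 0.423, 1.63, -0, 1.089, -0.019], TCP at [206.511, 589.88, 222.675] pointing down, gripper open.
Joint ranges: [-3, 3], [-0.9, 2.11], [0.09, 2.58], [-1.31, 4.45], [0.11, 2.69], [-2.54, 2.54]. Speed limits (rad/s): [2.39, 2.39, 3.01, 3.14, 3.14, 3.14].

### API

Orientations are given as a rotation vector (axis times angle).
In Python, from workcell import ctrl gives the robot as it stands. The module is installed in compiled form; this text tells all that it offers.
- The arm moves only by the shell command python3 -m creep 'ROWS'. ROWS is JSON, a list of rows, each an object with "translation": the shift along the tool's x, y, z in mm, a list of three; "angular": the turn, a rotation vector about the tool's x, y, z in rad, a list of three; "jaw": the opening, from 0 (shut) to 1 (fully open). A call has exactly 8 rows; each row is the pose to reach, as a shift and turn from the pose commanded when the call began, along the tool's axes at that moment; what a row does not reach only later rows make up. A row lasts 1/8 s, in which the tool goes at most 62.5 mm and 10.7 degrees, less where a joint would pass 70% of its speed; a pose out of reach is approached as far as the arm can. A call with a gripper value outside its range is refused whole. The fingers move at their own pace and stop on an object; the grip force is fixed at half the most. Time passes only in rows, so rows that repeat a pose let the fingers close, or fill a call up. It gives the time, the measured TCP pose, the force, the opening and the grip force at its end, in the units of the state.
- ctrl.get_obs(): the state, without advancing time (a new reading comes with each control period).
- ctrl.get_image(name): name is "side" or "top"; returns the picture (420x560x3 uint8, red, green, blue); there is no depth.
- ctrl.camera_info(name): a dict with "camera_matrix" (3x3 intrinsics, pixels), "world_from_camera" (4x4, takes a point from camera to world coordinates). Camera axes: x right, y up, looking along -z (the intrinsics and any distortion apply to the point x, -y, -z); pixel columns grow to the right and rows downward; lengths in mm; the calibration is good to about 2 mm. A picture is of the moment at which its call begins. camera_info takes no time and is no camera call.
- ctrl.close_job(): hands the job in; it is judged then, once.
Trained networks look in the newest picture that a camera, given by its name, has taken for a name from the list of things; names that differ only in an ending like _2 or _b are one class to them, and where a whole thing is asked for, a point or a joint stands for the part that bears it (a point fixed in the world has none). Each returns a list of dicts, best first, with "score" (0 to 1); they miss things now and then, are a little off and sometimes report something else, mostly with a low value. They report only what shows in the picture. A call takes as long as a camera call. They do not tell look-alikes from the thing itself.
- ctrl.look_for(camera, label): "rect" ([left, top, right, bottom] in pixels, round what is visible of it).
The state is a dict: "t": time; "qpos": joint angles; "qvel": joint speeds; "joint_torque": joint torques, N m; "ee_pos": TCP position; "orientation": TCP orientation; "ft_force": force on the tool from outside, world axes, zero at the start; "moment": the same for the moment, N m; "width": finger opening in mm; "grasp_force": force on a finger pad.
Only numpy, scipy, OpenCV 4.12 (cv2) and the standard library are available. Lean on these libraries where they do the work, as an engineer would, in place of code of your own. Each camera call takes 0.05 s, during which the arm holds its last target. There are 200 camera calls.

### The job

Make up the two table sets from the condiments on the worktop: the soy bottle and the chilli pot go in the two-compartment tray; the vinegar bottle goes in the large compartment of the three-compartment tray, with the pepper shaker and the toothpick holder in its two small ones. Stand everything upright on the tray floor, one piece to a compartment, setting each down gently rather than dropping it, and leave the mixing bowl, the stack of dishes and the spoon where they are.

Things in the scene. Friction and masses are not known exactly. Their poses are not given: they have to be found in the camera images.
- soy_center (a point): Soy bottle: round amber glass bottle, 58 mm across, 96 mm high overall: straight sides up to 60 mm, then a shoulder and a black spout cap 38 mm across. About 0.2 kg. Stands upright on the worktop. The entry's point is its centre axis half-way up; z is up when it stands.
- vinegar_center (a point): Vinegar bottle: square white ceramic bottle, 50 x 50 mm, 96 mm high overall: flat sides up to 62 mm, then a narrow neck with a cork stopper 28 mm across. About 0.25 kg. Stands upright. The entry's point is its centre axis half-way up; z is up when it stands. x and y are square to its flat sides.
- chilli_center (a point): Chilli pot: squat round white ceramic pot with a domed steel lid (fixed on) and a small black knob, 64 mm across (68 mm at the thin lid rim, 50 to 53 mm up), straight sides up to 50 mm, 72 mm high with the knob. About 0.2 kg. Stands upright. The entry's point is its centre axis half-way up; z is up when it stands.
- shaker_center (a point): Pepper shaker: slim round glass shaker with a domed, pierced steel top, 43 mm across, 80 mm high, straight sides up to 70 mm. About 0.13 kg. Stands upright. The entry's point is its centre axis half-way up; z is up when it stands.
- picks_center (a point): Toothpick holder: small round wooden cup full of toothpicks (fixed in it), 40 mm across; the cup is 56 mm high, 76 mm with the picks. About 0.06 kg. Stands upright. The entry's point is its centre axis half-way up; z is up when it stands.
- tray_two: Two-compartment tray: low wooden condiment tray, 96 mm (x) by 184 mm (y, plus a 13 mm lifting lip at each end), loose on the worktop, 0.45 kg. Floor 6 mm thick, rim and divider 8 mm thick, their tops 18 mm above the worktop. Two equal compartments, each 80 x 80 mm inside, centred at y = +44 and y = -44 mm, x = 0. Origin: centre of its underside; z up.
- tray_three: Three-compartment tray: low wooden condiment tray, 96 mm (x) by 236 mm (y, plus a 13 mm lifting lip at each end), loose on the worktop, 0.45 kg. Floor 6 mm thick, rim and dividers 8 mm thick, their tops 18 mm above the worktop. In a row along y: the large compartment, 80 x 80 mm inside, centred at y = +70 mm at the +y end; then two small ones, each 80 mm (x) by 62 mm (y), centred at y = -9 and y = -79 mm; all at x = 0. Origin: centre of its underside; z up.
- bowl: Bystander: open steel mixing bowl, 210 mm across, 85 mm high. Origin: centre of its underside.
- dishes: Bystander: stack of four small steel dishes, 96 mm across, 49 mm high. Origin: centre of its underside.
- spoon: Bystander: steel spoon, 190 mm long, lying along its x axis on the worktop. Origin: under the spoon.
Not all that is in view belongs to the job. What is shaped like the tray_two but blue is not meant.

How it is judged (in metres and radians):
At the end, for the whole second after the job is handed in: Each piece stands alone in its compartment as the goal says (like compartments either way round), on the tray floor within 4 mm, upright within 0.08 rad, at rest, axis within 22 mm of the compartment centre across the tray, 14 mm along it (vinegar 18). Trays flat within 0.05 rad ((((x of soy_center in the frame of tray_two between -0.022 and 0.022 m and y of soy_center in the frame of tray_two between 0.03 and 0.058 m and z of soy_center in the frame of tray_two between 0.05 and 0.058 m) and (x of chilli_center in the frame of tray_two between -0.022 and 0.022 m and y of chilli_center in the frame of tray_two between -0.058 and -0.03 m and z of chilli_center in the frame of tray_two between 0.038 and 0.046 m)) or ((x of soy_center in the frame of tray_two between -0.022 and 0.022 m and y of soy_center in the frame of tray_two between -0.058 and -0.03 m and z of soy_center in the frame of tray_two between 0.05 and 0.058 m) and (x of chilli_center in the frame of tray_two between -0.022 and 0.022 m and y of chilli_center in the frame of tray_two between 0.03 and 0.058 m and z of chilli_center in the frame of tray_two between 0.038 and 0.046 m))) and x of vinegar_center in the frame of tray_three between -0.022 and 0.022 m and y of vinegar_center in the frame of tray_three between 0.052 and 0.088 m and z of vinegar_center in the frame of tray_three between 0.05 and 0.058 m and (((x of shaker_center in the frame of tray_three between -0.022 and 0.022 m and y of shaker_center in the frame of tray_three between -0.023 and 0.005 m and z of shaker_center in the frame of tray_three between 0.042 and 0.05 m) and (x of picks_center in the frame of tray_three between -0.022 and 0.022 m and y of picks_center in the frame of tray_three between -0.093 and -0.065 m and z of picks_center in the frame of tray_three between 0.04 and 0.048 m)) or ((x of shaker_center in the frame of tray_three between -0.022 and 0.022 m and y of shaker_center in the frame of tray_three between -0.093 and -0.065 m and z of shaker_center in the frame of tray_three between 0.042 and 0.05 m) and (x of picks_center in the frame of tray_three between -0.022 and 0.022 m and y of picks_center in the frame of tray_three between -0.023 and 0.005 m and z of picks_center in the frame of tray_three between 0.04 and 0.048 m))) and angle between each of soy_center, vinegar_center, chilli_center, shaker_center, picks_center's own z axis and vertical below 0.08 rad and linear speed of each of soy, vinegar, chilli, shaker, picks below 0.02 m/s and angle between each of tray_two, tray_three's own z axis and vertical below 0.05 rad); the robot touches nothing.
It fails at once if a bottle, pot or shaker falls or is knocked flying: it moves faster than 0.7 m/s while the gripper does not touch it (as after a drop of more than 25 mm) ((linear speed of soy above 0.7 m/s and contact force between soy and the fingers below 0.05 N) or (linear speed of vinegar above 0.7 m/s and contact force between vinegar and the fingers below 0.05 N) or (linear speed of chilli above 0.7 m/s and contact force between chilli and the fingers below 0.05 N) or (linear speed of shaker above 0.7 m/s and contact force between shaker and the fingers below 0.05 N) or (linear speed of picks above 0.7 m/s and contact force between picks and the fingers below 0.05 N)).
It fails at once if the mixing bowl, the stack of dishes or the spoon is shifted by more than 30 mm (distance of any of bowl, dishes, spoon from where it was at the start of the episode above 0.03 m).
It also fails if it takes over 122 s, if anything falls off the work surface, if the arm or the gripper's body presses on something with over 40 N, if the wrist force passes 120 N, or if a joint passes its speed limit or range.

## Working session

There is one attempt and no reset: what is moved stays moved. The work goes in short steps, Python scripts to look and compute and a shell command to move; the robot and the scene stay as the last step left them, time stands still between calls to the robot, and variables do not carry over. Pictures are saved under pics/ and viewed, at most 14 in all, crops included, and the job is handed in when it is done.

```bash
mkdir -p pics; cat > h.py <<'E'
import numpy as np, cv2
from workcell import ctrl
def ray(cam,u,v):
    i=ctrl.camera_info(cam);K=np.array(i["camera_matrix"]);T=np.array(i["world_from_camera"])
    p=np.linalg.inv(K)@[u,v,1];d=T[:3,:3]@[p[0],-p[1],-p[2]];return T[:3,3],d
def at(cam,u,v,z):
    o,d=ray(cam,u,v);return (o+d*(z-o[2])/d[2]).round(1)
def proj(cam,P):
    i=ctrl.camera_info(cam);K=np.array(i["camera_matrix"]);T=np.array(i["world_from_camera"])
    c=np.linalg.inv(T)@[*P,1];p=K@[c[0],-c[1],-c[2]];return (p[:2]/p[2]).round(1)
def snap(cam,name,scale=1,crop=None):
    im=ctrl.get_image(cam)[:,:,::-1]
    if crop: l,t,r,b=crop;im=im[t:b,l:r]
    cv2.imwrite("pics/"+name,cv2.resize(im,None,fx=scale,fy=scale,interpolation=2))
E
python3 - <<'E'
from h import *
snap("top","t0.png",1.4);snap("side","s0.png",1.4)
for c in("top","side"):
    i=ctrl.camera_info(c);print(c,i)
    for n in "soy_center vinegar_center chilli_center shaker_center picks_center tray_two tray_three bowl dishes spoon".split():
        print(n,[(np.round(d["rect"]).tolist(),round(d["score"],2)) for d in ctrl.look_for(c,n)[:4]])
print(ctrl.hold_point_z,ctrl.get_obs())
E
```

```text
top {'camera_matrix': array([[492.45794164,   0.        , 279.90931787],
       [  0.        , 492.45794164, 215.30951255],
       [  0.        ,   0.        ,   1.        ]]), 'world_from_camera': array([[ 2.97440711e-02,  9.76163221e-01, -2.14989898e-01,
         1.00428626e+02],
       [-9.99554409e-01,  2.85088381e-02, -8.84477885e-03,
        -3.29611252e+01],
       [-2.50483560e-03,  2.15157180e-01,  9.76576220e-01,
         1.74901053e+03],
       [ 0.00000000e+00,  0.00000000e+00,  0.00000000e+00,
         1.00000000e+00]])}
soy_center [([192.0, 166.0, 206.0, 186.0], 0.84), ([183.0, 204.0, 255.0, 236.0], 0.39)]
vinegar_center [([265.0, 154.0, 286.0, 177.0], 0.56)]
chilli_center [([100.0, 153.0, 164.0, 207.0], 0.63)]
shaker_center [([308.0, 165.0, 326.0, 177.0], 0.62)]
picks_center [([233.0, 157.0, 244.0, 171.0], 0.71), ([383.0, 199.0, 398.0, 248.0], 0.54)]
tray_two [([345.0, 254.0, 374.0, 319.0], 0.94), ([404.0, 238.0, 461.0, 291.0], 0.75), ([295.0, 210.0, 353.0, 241.0], 0.64)]
tray_three [([184.0, 203.0, 254.0, 237.0], 0.91)]
bowl [([101.0, 153.0, 166.0, 208.0], 0.94)]
dish
[... 1306 characters left out ...]
0.59)]
18.700000000000003 {'t': 1.1, 'qpos': array([ 1.21501395e+00,  4.23100322e-01,  1.62990492e+00,  1.64807267e-05,
        1.08861975e+00, -1.90015247e-02]), 'qvel': array([ 0.00088189,  0.00043094, -0.00064545,  0.00140494, -0.00103606,
       -0.00073133]), 'joint_torque': array([-1.24083326e-03, -5.44604981e+01, -2.74039865e+01,  6.42744591e-02,
        1.70825160e-02, -2.33094175e-05]), 'ee_pos': array([206.49513476, 589.87560563, 222.67292321]), 'orientation': array([-5.26526030e-01, -3.09713525e+00,  4.56309480e-05]), 'ft_force': array([-0.17144924,  0.08282882, -0.33842744]), 'moment': array([ 0.02038156,  0.00383395, -0.02433411]), 'grasp_force': 0.0, 'width': 87.78833410848473}
```

View pics/t0.png

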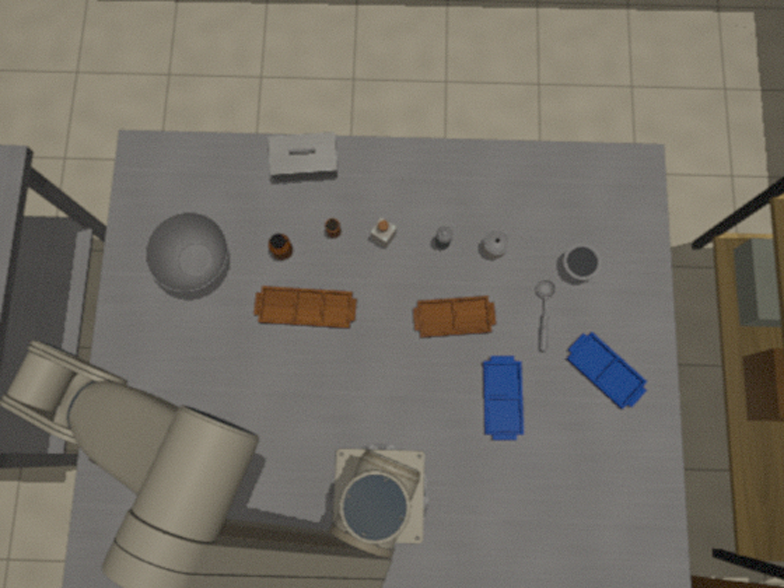

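View pics/s0.png

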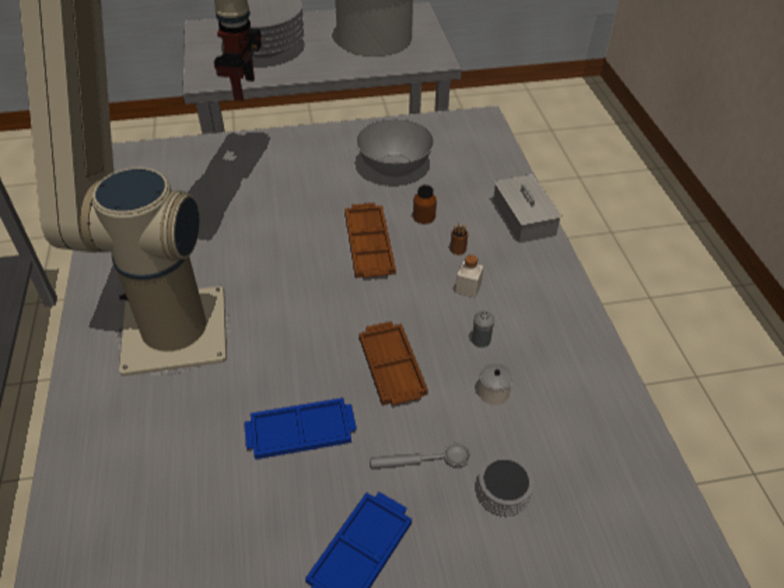

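The top picture shows a row of condiments (784-px scale): soy (279,246), picks (332,227), vinegar (383,231), shaker (444,237) and chilli (495,243). The bowl is at (188,253), the dishes at (580,262) and the spoon at (543,315).

Three things have the shape of tray_two: brown (455,316), blue (503,397) and blue (606,370). The brown two-compartment one fits, because the blue ones are excluded. The three-compartment tray is at (305,307), with its large compartment to be confirmed in the crop.

```bash
cat > m.py <<'E'
from h import *
from scipy.optimize import least_squares
from scipy.spatial.transform import Rotation as R
# profiles: (radius,z)
prof=dict(soy=[(29,0),(29,60),(19,75),(19,96)],vinegar=[(29,0),(29,62),(14,75),(14,96)],chilli=[(32,0),(34,51),(20,62),(5,72)],
 shaker=[(21.5,0),(21.5,70),(10,80)],picks=[(20,0),(20,56),(15,76)])
def box(cam,x,y,p):
    q=np.array([proj(cam,(x+r*np.cos(a),y+r*np.sin(a),z)) for r,z in p for a in np.arange(0,6.28,.5)])
    return np.r_[q.min(0),q.max(0)]
def fit(n,rects):
    f=lambda s:np.concatenate([box(c,s[0],s[1],prof[n])-r for c,r in rects])
    s=least_squares(f,[700,0],loss="soft_l1",diff_step=1e-3);return s.x.round(1),f(s.x).round(1)
def tray(cam,crop,dims,z=18):
    im=ctrl.get_image(cam);l,t,r,b=crop;h=cv2.cvtColor(im[t:b,l:r],cv2.COLOR_RGB2HSV)
    m=((h[...,0]<18)&(h[...,1]>110)).astype(np.uint8)
    k,lab,st,_=cv2.connectedComponentsWithStats(m);j=1+st[1:,4].argmax()
    v,u=np.nonzero(lab==j);P=np.array([at(cam,a+l,c+t,z)[:2] for a,c in zip(u,v)],np.float32)
    return cv2.minAreaRect(P)
E
python3 - <<'E'
from m import *
R1={"soy":[("top",[192,166,207.5,186]),("side",[296,135,312,161])],
"vinegar":[("side",[324,179,344,212]),("top",[265,154,284,176])],
"picks":[("top",[233,156,244,170]),("side",[321,162,335,183])],
"shaker":[("top",[311,162,324,178]),("side",[336,221,356,251])],
"chilli":[("top",[345,164,363,185]),("side",[342,260,370,291])]}
for n in R1: print(n,*fit(n,R1[n]))
print(tray("top",(180,200,258,240),0),tray("top",(290,206,358,244),0))
print(tray("side",(240,140,285,200),0),tray("side",(252,226,310,294),0))
o=ctrl.get_obs();print(R.from_rotvec(o["orientation"]).as_matrix().round(3))
snap("top","c1.png",3.2,(170,140,410,320));snap("side","c2.png",3,(235,120,400,310))
E
```

```text
soy [577.   0.] [75.7 12.4 76.2 12.4  4.  49.8  7.3 56.3]Traceback (most recent call last):
  File "<stdin>", line 7, in <module>
  File "m.py", line 12, in fit
    s=least_squares(f,[700,0],loss="soft_l1",diff_step=1e-3);return s.x.round(1),f(s.x).round(1)
    return func(*args, **kwargs)
    vector_fun = VectorFunction(
        fun_wrapped,
    ...<6 lines>...
        workers=workers
    )
    self._update_fun()
    ~~~~~~~~~~~~~~~~^^
    self.f = self.fun_wrapped(xp_copy(self.x))
             ~~~~~~~~~~~~~~~~^^^^^^^^^^^^^^^^^
    return np.atleast_1d(self.fun(x))
                         ~~~~~~~~^^^
    return self.f(x, *self.args, **self.kwargs)
           ~~~~~~^^^^^^^^^^^^^^^^^^^^^^^^^^^^^^
  File "m.py", line 11, in <lambda>
    f=lambda s:np.concatenate([box(c,s[0],s[1],prof[n])-r for c,r in rects])
                               ~~~^^^^^^^^^^^^^^^^^^^^^
  File "m.py", line 8, in box
    q=np.array([proj(cam,(x+r*np.cos(a),y+r*np.sin(a),z)) for r,z in p for a in np.arange(0,6.28,.5)])
                ~~~~^^^^^^^^^^^^^^^^^^^^^^^^^^^^^^^^^^^^^
  File "h.py", line 9, in proj
    i=ctrl.camera_info(cam);K=np.array(i["camera_matrix"]);T=np.array(i["world_from_camera"])
ValueError: time passes only in moves, steps and waits
```

```bash
python3 - <<'E'
s=open("h.py").read()
s=s.replace('import ctrl\n','import ctrl\nfrom functools import cache\ninfo=cache(ctrl.camera_info)\n').replace('ctrl.camera_info(cam)','info(cam)').replace('(p[:2]/p[2]).round(1)','p[:2]/p[2]')
open("h.py","w").write(s)
s=open("m.py").read().replace(',diff_step=1e-3','').replace('[700,0]','[700,50]')
open("m.py","w").write(s)
E
cat > r.py <<'E'
from m import *
R1={"soy":[("top",[192,166,207.5,186]),("side",[296,135,312,161])],
"vinegar":[("side",[324,179,344,212]),("top",[265,154,284,176])],
"picks":[("top",[233,156,244,170]),("side",[321,162,335,183])],
"shaker":[("top",[311,162,324,178]),("side",[336,221,356,251])],
"chilli":[("top",[345,164,363,185]),("side",[342,260,370,291])]}
for n in R1: print(n,*fit(n,R1[n]))
print(tray("top",(180,200,258,240),0),tray("top",(290,206,358,244),0))
print(tray("side",(240,140,285,200),0),tray("side",(252,226,310,294),0))
o=ctrl.get_obs();print(R.from_rotvec(o["orientation"]).as_matrix().round(3))
snap("top","c1.png",3.2,(170,140,410,320));snap("side","c2.png",3,(235,120,400,310))
E
python3 r.py
```

```text
soy [616.2 271.6] [ 0.3 -0.5  3.1  0.  -1.1 -5.2  0.1 -1. ]
vinegar [660.9  11.1] [ 0.8  1.2  0.6 -0.6  0.4  2.  -2.7  0.4]
picks [670.2 136.4] [ 0.4 -1.   1.4  0.7  0.2 -3.5 -0.7 -0.6]
shaker [ 650.8 -149.5] [ 0.1 -0.8  0.2  0.3  0.8  1.1 -2.4 -2.5]
chilli [ 640.6 -287.4] [ 0.6 -0.7  2.5 -0.3  0.1 -0.2 -2.3 -1.2]
((462.1290283203125, 206.22349548339844), (256.9919738769531, 94.60475158691406), 87.91743469238281) ((448.59356689453125, -176.89248657226562), (93.95196533203125, 206.33094787597656), 5.999698162078857)
((461.1410827636719, 197.63226318359375), (262.1705017089844, 94.88241577148438), 88.01136016845703) ((446.99615478515625, -184.3114776611328), (96.19908142089844, 210.37451171875), 5.859562397003174)
[[-0.944  0.33   0.   ]
 [ 0.33   0.944  0.   ]
 [-0.     0.    -1.   ]]
```

View pics/c1.png

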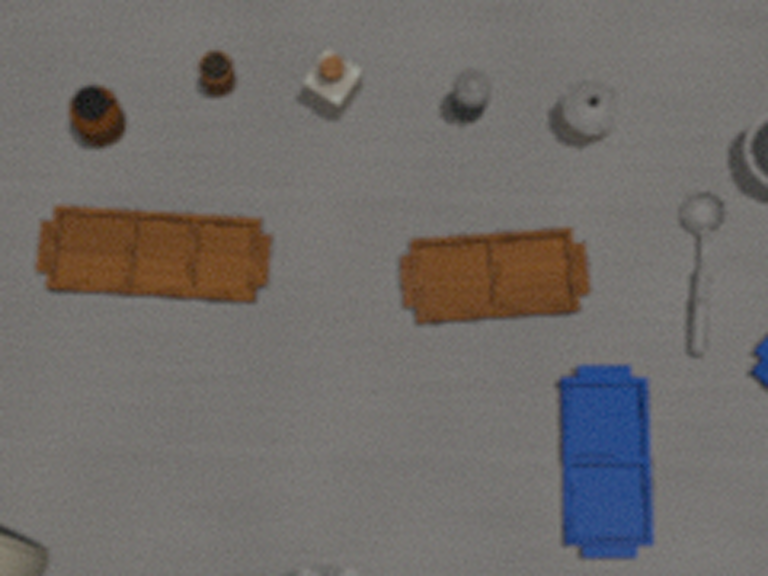

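View pics/c2.png

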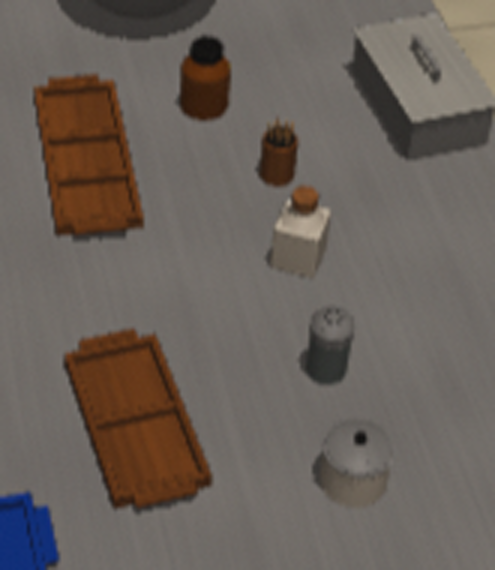

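The crops confirm it. The brown two-compartment tray is at crop (495,275), and the blue tray at (605,460) is a decoy. The brown three-compartment tray has its large compartment at the left (+y) end, with dividers at 135 and 195. Now moving above the soy bottle.

```bash
cat > d.py <<'E'
import sys
from m import *
x,y,z,a=map(float,sys.argv[1:5]);o=ctrl.get_obs();M=R.from_rotvec(o["orientation"]).as_matrix()
a=np.radians(a);T=np.array([[np.sin(-a),np.cos(a),0],[np.cos(a),np.sin(a),0],[0,0,-1]])
print("tr",(M.T@(np.array([x,y,z])-o["ee_pos"])).round(1),"ang",R.from_matrix(M.T@T).as_rotvec().round(3),"t",o["t"],"w",o["width"].round(1),"f",o["ft_force"].round(1))
E
python3 -m creep '[{"translation":[-62,-21,0],"angular":[0,0,0.17],"jaw":1},{"translation":[-123,-41,0],"angular":[0,0,0.34],"jaw":1},{"translation":[-184,-62,0],"angular":[0,0,0.51],"jaw":1},{"translation":[-246,-82,0],"angular":[0,0,0.68],"jaw":1},{"translation":[-307,-103,0],"angular":[0,0,0.85],"jaw":1},{"translation":[-368,-124,0],"angular":[0,0,1.02],"jaw":1},{"translation":[-430,-144,0],"angular":[0,0,1.18],"jaw":1},{"translation":[-491,-165,0],"angular":[0,0,1.234],"jaw":1}]'
python3 d.py 616 272 130 0
cat > ov.py <<'E'
from m import *
O=dict(soy=(616,272),vinegar=(661,11),picks=(670,136),shaker=(651,-149),chilli=(641,-287))
T=dict(three=(463,206.5,-2.1,118,[34-4,-44],),two=(449.5,-177,6,92,[0]))
out=[]
for c,(l,t,r,b) in dict(top=(175,145,375,250),side=(240,125,375,300)).items():
    k=4 if c=="top" else 3
    im=cv2.resize(ctrl.get_image(c)[t:b,l:r,::-1],None,fx=k,fy=k,interpolation=2).copy()
    P=lambda q:((proj(c,q)-[l,t]+.5)*k).astype(int)
    for n,(x,y) in O.items():
        for rr,z in prof[n][:1]+prof[n][-1:]:
            cv2.polylines(im,[np.array([P((x+rr*np.cos(a),y+rr*np.sin(a),z)) for a in np.arange(0,6.28,.2)])],1,(0,255,0),1)
    for x,y,w,h,dv in T.values():
        w=np.radians(w);X=np.array([np.cos(w),np.sin(w)]);Y=np.array([-X[1],X[0]])
        W=lambda a,b:P((*(np.array([x,y])+a*X+b*Y),18))
        cv2.polylines(im,[np.array([W(48,h),W(48,-h),W(-48,-h),W(-48,h)])],1,(255,255,0),1)
        for v in dv: cv2.line(im,W(-40,v),W(40,v),(255,255,0),1)
    out.append(im)
cv2.imwrite("pics/ov1.png",out[0]);cv2.imwrite("pics/ov2.png",out[1])
E
sed -i 's/\[34-4,-44\]/[26,-44]/' ov.py; python3 ov.py
```

```text
t: 2.4
ee_pos: [602.8, 281.6, 222.8]
orientation: [2.225, 2.218, 0.001]
ft_force: [1.5, 0.0, 0.8]
width: 88.0
grasp_force: 0.0Traceback (most recent call last):
  File "d.py", line 5, in <module>
    print("tr",(M.T@(np.array([x,y,z])-o["ee_pos"])).round(1),"ang",R.from_matrix(M.T@T).as_rotvec().round(3),"t",o["t"],"w",o["width"].round(1),"f",o["ft_force"].round(1))
                                                                                                                             ^^^^^^^^^^^^^^^^
AttributeError: 'float' object has no attribute 'round'
```

View pics/ov2.png

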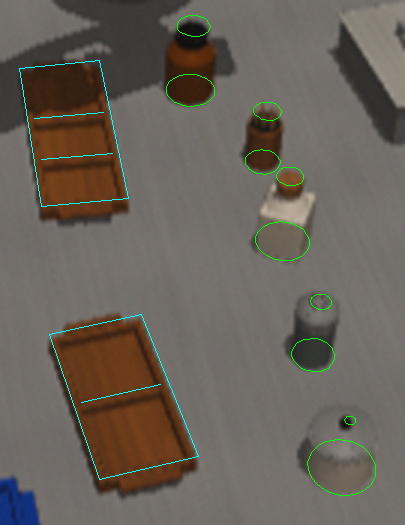

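View pics/ov1.png

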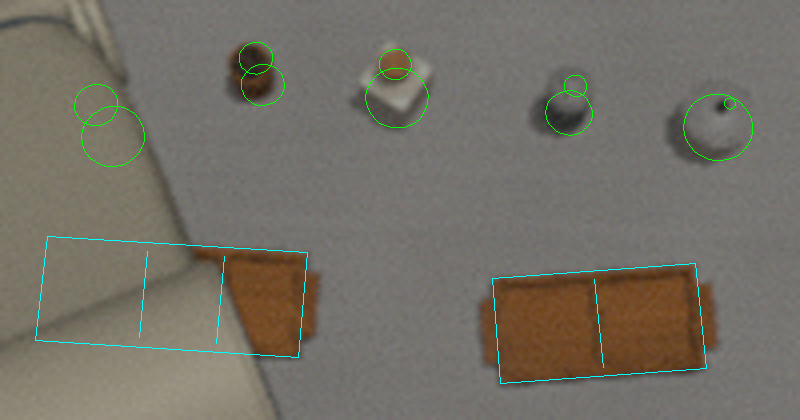

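Overlay: the fits agree with both pictures to within about 1.5 px (roughly 5 mm). In the top view the pieces sit slightly further +y (left), so I add 2 mm in y. That's good enough for gripping.

```bash
sed -i 's/o\["width"\].round(1)/round(float(o["width"]),1)/' d.py; python3 d.py 616 274 22 0
```

```text
tr [ -4.9  10.  200.7] ang [ 0.002  0.    -0.006] t 2.5 w 87.9 f [-0.5  0.3 -0.2]
```

```bash
python3 -m creep '[{"translation":[-5,10,30],"angular":[0,0,0],"jaw":1},{"translation":[-5,10,80],"angular":[0,0,0],"jaw":1},{"translation":[-5,10,125],"angular":[0,0,0],"jaw":1},{"translation":[-5,10,160],"angular":[0,0,0],"jaw":1},{"translation":[-5,10,185],"angular":[0,0,0],"jaw":1},{"translation":[-5,10,198],"angular":[0,0,0],"jaw":1},{"translation":[-5,10,198],"angular":[0,0,0],"jaw":0.4},{"translation":[-5,10,198],"angular":[0,0,0],"jaw":0.4}]'
python3 -m creep '[{"translation":[0,0,0],"angular":[0,0,0],"jaw":0.4},{"translation":[0,0,0],"angular":[0,0,0],"jaw":0.4},{"translation":[0,0,-15],"angular":[0,0,0],"jaw":0.4},{"translation":[0,0,-45],"angular":[0,0,0],"jaw":0.4},{"translation":[0,0,-70],"angular":[0,0,0],"jaw":0.4},{"translation":[0,0,-80],"angular":[0,0,0],"jaw":0.4},{"translation":[0,0,-80],"angular":[0,0,0],"jaw":0.4},{"translation":[0,0,-80],"angular":[0,0,0],"jaw":0.4}]'
```

```text
t: 3.5
ee_pos: [611.9, 278.5, 25.9]
orientation: [2.221, 2.221, 0.003]
ft_force: [-0.8, 0.5, 0.2]
width: 71.2
grasp_force: 0.0
t: 4.5
ee_pos: [610.4, 277.6, 103.6]
orientation: [-2.221, -2.221, 0.003]
ft_force: [-0.9, -0.4, -2.6]
width: 57.4
grasp_force: 30.0
```

```bash
python3 d.py 445 -133 104 6
```

```text
tr [-4.106e+02 -1.654e+02  2.000e-01] ang [-0.002  0.001 -0.105] t 4.5 w 57.4 f [-0.9 -0.4 -2.6]
```

```bash
python3 -m creep '[{"translation":[-35,-14,0],"angular":[0,0,-0.01],"jaw":0.4},{"translation":[-92,-37,0],"angular":[0,0,-0.03],"jaw":0.4},{"translation":[-150,-60,0],"angular":[0,0,-0.04],"jaw":0.4},{"translation":[-208,-84,0],"angular":[0,0,-0.06],"jaw":0.4},{"translation":[-265,-107,0],"angular":[0,0,-0.08],"jaw":0.4},{"translation":[-323,-130,0],"angular":[0,0,-0.1],"jaw":0.4},{"translation":[-375,-151,0],"angular":[0,0,-0.105],"jaw":0.4},{"translation":[-411,-165,0],"angular":[0,0,-0.105],"jaw":0.4}]'
python3 - <<'E'
from m import *
snap("side","h1.png",4,(220,190,380,300))
print([ctrl.look_for("side","soy_center")[:2]])
E
python3 d.py 445 -133 31 6
```

```text
t: 5.5
ee_pos: [444.5, -134.7, 104.0]
orientation: [-2.102, -2.332, 0.001]
ft_force: [0.4, 0.6, -1.8]
width: 57.7
grasp_force: 30.0
[[{'rect': [267.4, 209.2, 286.1, 241.8], 'score': 0.92}]]
tr [ 2.4  1.1 73. ] ang [-0.002 -0.    -0.004] t 5.6 w 57.5 f [ 0.4  0.2 -2.2]
```

View pics/h1.png

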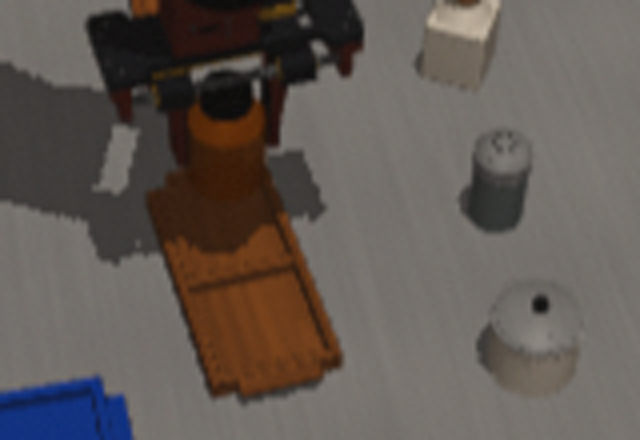

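```bash
python3 - <<'E'
from h import *
print(at("side",277,240.8,79), at("side",277,209.5,79+96))
E
```

```text
[ 441.6 -171.    79. ] [ 446.8 -140.5  175. ]
```

```bash
python3 -m creep '[{"translation":[7,1,20],"angular":[0,0,0],"jaw":0.4},{"translation":[7,1,40],"angular":[0,0,0],"jaw":0.4},{"translation":[7,1,55],"angular":[0,0,0],"jaw":0.4},{"translation":[7,1,63],"angular":[0,0,0],"jaw":0.4},{"translation":[7,1,68],"angular":[0,0,0],"jaw":0.4},{"translation":[7,1,71],"angular":[0,0,0],"jaw":0.4},{"translation":[7,1,72],"angular":[0,0,0],"jaw":0.4},{"translation":[7,1,72.5],"angular":[0,0,0],"jaw":0.4}]'; python3 d.py 445 -133 31 6
```

```text
t: 6.6
ee_pos: [446.7, -126.0, 32.4]
orientation: [2.102, 2.334, 0.0]
ft_force: [0.1, -0.4, -0.8]
width: 57.6
grasp_force: 30.0
tr [-6.8 -2.4  1.4] ang [0.001 0.    0.   ] t 6.6 w 57.6 f [ 0.1 -0.4 -0.8]
```

```bash
python3 -m creep '[{"translation":[0,0,1.5],"angular":[0,0,0],"jaw":0.4},{"translation":[0,0,1.5],"angular":[0,0,0],"jaw":0.4},{"translation":[0,0,1.5],"angular":[0,0,0],"jaw":0.75},{"translation":[0,0,1.5],"angular":[0,0,0],"jaw":0.9},{"translation":[0,0,1.5],"angular":[0,0,0],"jaw":1},{"translation":[0,0,-10],"angular":[0,0,0],"jaw":1},{"translation":[0,0,-50],"angular":[0,0,0],"jaw":1},{"translation":[0,0,-100],"angular":[0,0,0],"jaw":1}]'; python3 d.py 641 -285 132 0
```

```text
t: 7.6
ee_pos: [445.8, -125.7, 133.2]
orientation: [-2.101, -2.333, 0.001]
ft_force: [0.7, -0.0, 0.7]
width: 88.1
grasp_force: 0.0
tr [-178.9  177.5    0.7] ang [-0.002 -0.001  0.105] t 7.6 w 88.1 f [ 0.7 -0.   0.7]
```

```bash
python3 - <<'E'
from h import *
print("chilli",at("top",355.6,171.6,70),at("side",355.3,266,69))
print("shaker top",at("top",470/3.2+170,80/3.2+140,72),at("side",331/3+235,318/3+120,76))
print("cork",at("top",331/3.2+170,67/3.2+140,94),at("side",306/3+235,195/3+120,94))
print("picks",at("top",216/3.2+170,62/3.2+140,72),at("side",279/3+235,128/3+120,72))
E
```

```text
chilli [ 637.2 -282.3   70. ] [ 638.  -288.8   69. ]
shaker top [ 657.1 -144.1   72. ] [ 648.  -148.2   76. ]
cork [660.4  10.7  94. ] [662.    5.3  94. ]
picks [670. 140.  72.] [667.8 135.5  72. ]
```

```bash
python3 -m creep '[{"translation":[-30,30,0],"angular":[0,0,0.02],"jaw":1},{"translation":[-65,64,0],"angular":[0,0,0.04],"jaw":1},{"translation":[-100,100,0],"angular":[0,0,0.06],"jaw":1},{"translation":[-135,135,0],"angular":[0,0,0.08],"jaw":1},{"translation":[-160,160,0],"angular":[0,0,0.105],"jaw":1},{"translation":[-179,178,0],"angular":[0,0,0.105],"jaw":1},{"translation":[-179,178,0],"angular":[0,0,0.105],"jaw":1},{"translation":[-179,178,0],"angular":[0,0,0.105],"jaw":1}]'
```

```text
t: 8.6
ee_pos: [641.2, -284.6, 132.1]
orientation: [-2.22, -2.221, 0.001]
ft_force: [-0.3, 0.6, -1.1]
width: 87.7
grasp_force: 0.0
```

```bash
python3 -m creep '[{"translation":[0,-2,20],"angular":[0,0,0],"jaw":1},{"translation":[0,-2,45],"angular":[0,0,0],"jaw":1},{"translation":[0,-2,65],"angular":[0,0,0],"jaw":1},{"translation":[0,-2,80],"angular":[0,0,0],"jaw":1},{"translation":[0,-2,95],"angular":[0,0,0],"jaw":1},{"translation":[0,-2,107],"angular":[0,0,0],"jaw":1},{"translation":[0,-2,114],"angular":[0,0,0],"jaw":1},{"translation":[0,-2,114],"angular":[0,0,0],"jaw":0.5}]'
python3 -m creep '[{"translation":[0,0,0],"angular":[0,0,0],"jaw":0.5},{"translation":[0,0,0],"angular":[0,0,0],"jaw":0.5},{"translation":[0,0,0],"angular":[0,0,0],"jaw":0.5},{"translation":[0,0,-20],"angular":[0,0,0],"jaw":0.5},{"translation":[0,0,-50],"angular":[0,0,0],"jaw":0.5},{"translation":[0,0,-80],"angular":[0,0,0],"jaw":0.5},{"translation":[0,0,-80],"angular":[0,0,0],"jaw":0.5},{"translation":[0,0,-80],"angular":[0,0,0],"jaw":0.5}]'; python3 d.py 453 -218 98 6
```

```text
t: 9.6
ee_pos: [640.1, -285.2, 17.8]
orientation: [-2.221, -2.221, 0.0]
ft_force: [0.3, 0.1, -0.1]
width: 81.4
grasp_force: 0.0
t: 10.6
ee_pos: [639.8, -285.1, 97.8]
orientation: [-2.221, -2.221, 0.0]
ft_force: [-0.1, -0.3, -1.6]
width: 63.6
grasp_force: 30.0
tr [ 6.710e+01 -1.868e+02 -1.000e-01] ang [-0.001 -0.    -0.105] t 10.6 w 63.6 f [-0.1 -0.3 -1.6]
```

```bash
python3 -m creep '[{"translation":[8,-25,0],"angular":[0,0,-0.02],"jaw":0.5},{"translation":[22,-65,0],"angular":[0,0,-0.04],"jaw":0.5},{"translation":[36,-105,0],"angular":[0,0,-0.06],"jaw":0.5},{"translation":[50,-145,0],"angular":[0,0,-0.08],"jaw":0.5},{"translation":[59,-172,0],"angular":[0,0,-0.1],"jaw":0.5},{"translation":[64,-186,0],"angular":[0,0,-0.105],"jaw":0.5},{"translation":[64,-186,0],"angular":[0,0,-0.105],"jaw":0.5},{"translation":[64,-186,0],"angular":[0,0,-0.105],"jaw":0.5}]'
python3 - <<'E'
from m import *
snap("side","h2.png",5,(225,190,355,305))
E
python3 d.py 454 -221 24 6
```

```text
t: 11.6
ee_pos: [455.6, -221.9, 98.2]
orientation: [2.101, 2.334, 0.001]
ft_force: [0.1, -0.1, -1.6]
width: 63.9
grasp_force: 30.0
tr [ 1.1 -1.6 74.2] ang [0.001 0.001 0.   ] t 11.65 w 63.5 f [ 0.3 -0.7 -2.3]
```

View pics/h2.png

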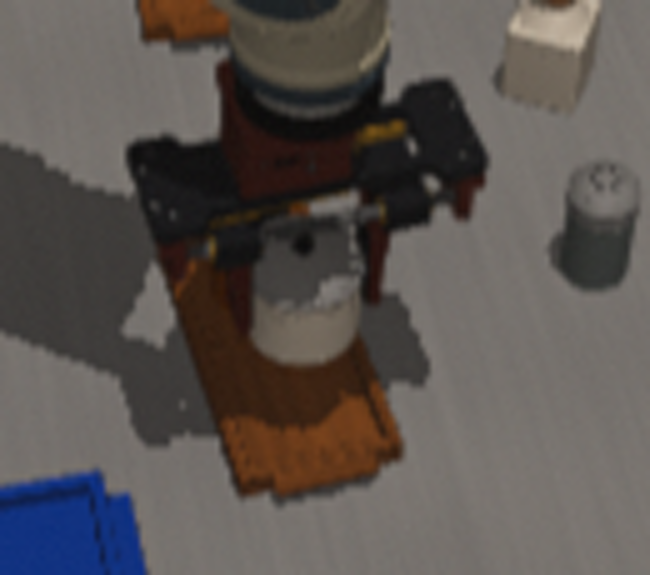

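```bash
python3 - <<'E'
from h import *
print(at("side",225+304/5,190+244/5,149),at("side",225+303/5,190+367/5,80),"tray corners",at("side",225+238/5,190+496/5,0),at("side",225+402/5,190+460/5,0))
E
python3 -m creep '[{"translation":[1,-1,20],"angular":[0,0,0],"jaw":0.5},{"translation":[1,-1,40],"angular":[0,0,0],"jaw":0.5},{"translation":[1,-1,55],"angular":[0,0,0],"jaw":0.5},{"translation":[1,-1,60],"angular":[0,0,0],"jaw":0.5},{"translation":[1,-1,60],"angular":[0,0,0],"jaw":0.5},{"translation":[1,-1,60],"angular":[0,0,0],"jaw":0.5},{"translation":[1,-1,60],"angular":[0,0,0],"jaw":0.5},{"translation":[1,-1,60],"angular":[0,0,0],"jaw":0.5}]'
```

```text
[ 455.2 -226.2  149. ] [ 450.2 -254.8   80. ] tray corners [ 410.2 -276.8    0. ] [ 505.6 -269.     0. ]
t: 12.65
ee_pos: [453.4, -220.6, 38.6]
orientation: [2.101, 2.334, 0.0]
ft_force: [0.6, 0.1, -2.7]
width: 63.3
grasp_force: 30.0
```

```bash
python3 -m creep '[{"translation":[0,0,5],"angular":[0,0,0],"jaw":0.5},{"translation":[0,0,10],"angular":[0,0,0],"jaw":0.5},{"translation":[0,0,13],"angular":[0,0,0],"jaw":0.5},{"translation":[0,0,14],"angular":[0,0,0],"jaw":0.5},{"translation":[0,0,14.5],"angular":[0,0,0],"jaw":0.5},{"translation":[0,0,15],"angular":[0,0,0],"jaw":0.5},{"translation":[0,0,15],"angular":[0,0,0],"jaw":0.5},{"translation":[0,0,15],"angular":[0,0,0],"jaw":0.5}]'
python3 -m creep '[{"translation":[0,0,0],"angular":[0,0,0],"jaw":0.8},{"translation":[0,0,0],"angular":[0,0,0],"jaw":0.9},{"translation":[0,0,0],"angular":[0,0,0],"jaw":1},{"translation":[0,0,0],"angular":[0,0,0],"jaw":1},{"translation":[0,0,-15],"angular":[0,0,0],"jaw":1},{"translation":[0,0,-50],"angular":[0,0,0],"jaw":1},{"translation":[0,0,-100],"angular":[0,0,0],"jaw":1},{"translation":[0,0,-110],"angular":[0,0,0],"jaw":1}]'; python3 d.py 653 -147 134 0
```

```text
t: 13.65
ee_pos: [452.9, -220.3, 24.6]
orientation: [-2.101, -2.335, 0.0]
ft_force: [-6.0, 2.4, 21.8]
width: 63.7
grasp_force: 30.0
t: 14.65
ee_pos: [455.0, -221.4, 136.9]
orientation: [2.098, 2.33, 0.002]
ft_force: [0.1, -0.4, 0.5]
width: 88.0
grasp_force: 0.0
tr [ 53.2 204.7   3.8] ang [0.005 0.003 0.105] t 14.65 w 88.0 f [ 0.1 -0.4  0.5]
```

```bash
python3 -m creep '[{"translation":[8,30,0],"angular":[0,0,0.02],"jaw":1},{"translation":[20,75,0],"angular":[0,0,0.04],"jaw":1},{"translation":[32,125,0],"angular":[0,0,0.06],"jaw":1},{"translation":[44,170,0],"angular":[0,0,0.08],"jaw":1},{"translation":[51,195,0],"angular":[0,0,0.105],"jaw":1},{"translation":[53,205,0],"angular":[0,0,0.105],"jaw":1},{"translation":[53,205,10],"angular":[0,0,0.105],"jaw":1},{"translation":[53,205,20],"angular":[0,0,0.105],"jaw":1}]'; python3 d.py 653 -147 25 0
```

```text
t: 15.65
ee_pos: [650.0, -146.6, 112.1]
orientation: [-2.221, -2.22, 0.001]
ft_force: [-0.7, -0.2, -0.4]
width: 87.9
grasp_force: 0.0
tr [-0.4  3.1 87.1] ang [-0.002 -0.    -0.   ] t 15.65 w 87.9 f [-0.7 -0.2 -0.4]
```

```bash
python3 -m creep '[{"translation":[0,3,20],"angular":[0,0,0],"jaw":1},{"translation":[0,3,45],"angular":[0,0,0],"jaw":1},{"translation":[0,3,65],"angular":[0,0,0],"jaw":1},{"translation":[0,3,80],"angular":[0,0,0],"jaw":1},{"translation":[0,3,87],"angular":[0,0,0],"jaw":1},{"translation":[0,3,87],"angular":[0,0,0],"jaw":0.7},{"translation":[0,3,87],"angular":[0,0,0],"jaw":0.5},{"translation":[0,3,87],"angular":[0,0,0],"jaw":0.3}]'
python3 -m creep '[{"translation":[0,0,0],"angular":[0,0,0],"jaw":0.3},{"translation":[0,0,0],"angular":[0,0,0],"jaw":0.3},{"translation":[0,0,0],"angular":[0,0,0],"jaw":0.3},{"translation":[0,0,-20],"angular":[0,0,0],"jaw":0.3},{"translation":[0,0,-50],"angular":[0,0,0],"jaw":0.3},{"translation":[0,0,-80],"angular":[0,0,0],"jaw":0.3},{"translation":[0,0,-90],"angular":[0,0,0],"jaw":0.3},{"translation":[0,0,-90],"angular":[0,0,0],"jaw":0.3}]'; python3 d.py 460 127 115 -2
```

```text
t: 16.65
ee_pos: [655.0, -146.3, 27.0]
orientation: [2.221, 2.221, 0.001]
ft_force: [0.5, 0.6, -0.8]
width: 61.1
grasp_force: 0.0
t: 17.65
ee_pos: [655.0, -146.3, 117.2]
orientation: [2.22, 2.22, 0.002]
ft_force: [-0.6, -0.4, -1.2]
width: 42.3
grasp_force: 30.0
tr [ 273.3 -195.     1.7] ang [0.002 0.    0.035] t 17.65 w 42.3 f [-0.6 -0.4 -1.2]
```

```bash
python3 -m creep '[{"translation":[25,-18,0],"angular":[0,0,0],"jaw":0.3},{"translation":[70,-50,0],"angular":[0,0,0.01],"jaw":0.3},{"translation":[120,-86,0],"angular":[0,0,0.02],"jaw":0.3},{"translation":[170,-121,0],"angular":[0,0,0.03],"jaw":0.3},{"translation":[220,-157,0],"angular":[0,0,0.035],"jaw":0.3},{"translation":[255,-182,0],"angular":[0,0,0.035],"jaw":0.3},{"translation":[273,-195,0],"angular":[0,0,0.035],"jaw":0.3},{"translation":[273,-195,0],"angular":[0,0,0.035],"jaw":0.3}]'
python3 - <<'E'
from m import *
snap("side","h3.png",5,(235,140,365,260))
E
python3 d.py 460 127 32 -2
```

```text
t: 18.65
ee_pos: [458.0, 127.5, 115.3]
orientation: [-2.256, -2.184, 0.003]
ft_force: [-0.4, -0.6, -0.4]
width: 42.5
grasp_force: 30.0
tr [ 0.1  1.1 83.5] ang [-0.001  0.001  0.002] t 18.7 w 42.3 f [-0.6 -0.9 -0.4]
```

View pics/h3.png

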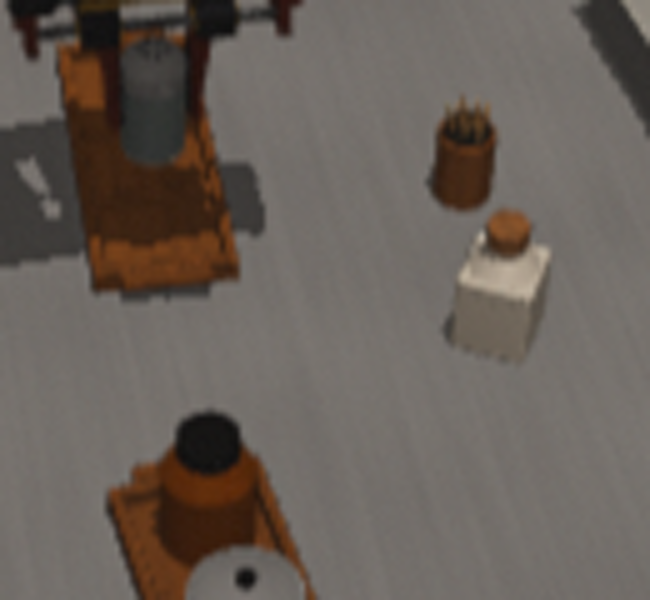

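```bash
python3 - <<'E'
from h import *
a=lambda u,v,z:at("side",235+u/5,140+v/5,z)
print("shaker front bottom",a(155,164,90),"tray corners",a(96,292,0),a(240,277,0),"exp 411,90 / 507,87; soy cap",a(208,440,102),"knob",a(246,578,76), "two +y corner top",a(108,492,18))
E
```

```text
shaker front bottom [455.6 103.   90. ] tray corners [412.4  85.    0. ] [507.6  82.2   0. ] exp 411,90 / 507,87; soy cap [ 445.4 -143.3  102. ] knob [ 452.2 -224.5   76. ] two +y corner top [ 392.5 -100.6   18. ]
```

```bash
python3 -m creep '[{"translation":[0,1,25],"angular":[0,0,0],"jaw":0.3},{"translation":[0,1,50],"angular":[0,0,0],"jaw":0.3},{"translation":[0,1,66],"angular":[0,0,0],"jaw":0.3},{"translation":[0,1,74],"angular":[0,0,0],"jaw":0.3},{"translation":[0,1,78],"angular":[0,0,0],"jaw":0.3},{"translation":[0,1,81],"angular":[0,0,0],"jaw":0.3},{"translation":[0,1,81.5],"angular":[0,0,0],"jaw":0.3},{"translation":[0,1,81.5],"angular":[0,0,0],"jaw":0.3}]'
```

```text
t: 19.7
ee_pos: [460.7, 126.8, 35.0]
orientation: [2.26, 2.182, 0.001]
ft_force: [0.5, 0.1, -1.4]
width: 42.3
grasp_force: 30.0
```

```bash
python3 -m creep '[{"translation":[0,0,1],"angular":[0,0,0],"jaw":0.3},{"translation":[0,0,1.7],"angular":[0,0,0],"jaw":0.3},{"translation":[0,0,1.7],"angular":[0,0,0],"jaw":0.3},{"translation":[0,0,1.7],"angular":[0,0,0],"jaw":0.5},{"translation":[0,0,1.7],"angular":[0,0,0],"jaw":0.7},{"translation":[0,0,1.7],"angular":[0,0,0],"jaw":1},{"translation":[0,0,-30],"angular":[0,0,0],"jaw":1},{"translation":[0,0,-80],"angular":[0,0,0],"jaw":1}]'; python3 d.py 669 139 115 0
```

```text
t: 20.7
ee_pos: [459.3, 126.5, 114.4]
orientation: [-2.259, -2.181, 0.005]
ft_force: [0.5, 0.2, -0.2]
width: 80.3
grasp_force: 0.0
tr [ 19.9 209.1  -1.3] ang [-0.004  0.001 -0.035] t 20.7 w 80.3 f [ 0.5  0.2 -0.2]
```

```bash
python3 -m creep '[{"translation":[3,30,0],"angular":[0,0,0],"jaw":1},{"translation":[8,78,0],"angular":[0,0,-0.01],"jaw":1},{"translation":[13,130,0],"angular":[0,0,-0.02],"jaw":1},{"translation":[17,178,0],"angular":[0,0,-0.035],"jaw":1},{"translation":[19,200,0],"angular":[0,0,-0.035],"jaw":1},{"translation":[20,209,0],"angular":[0,0,-0.035],"jaw":1},{"translation":[20,209,0],"angular":[0,0,-0.035],"jaw":1},{"translation":[20,209,0],"angular":[0,0,-0.035],"jaw":1}]'; python3 d.py 669 139 19 0
```

```text
t: 21.7
ee_pos: [668.9, 139.4, 114.5]
orientation: [-2.221, -2.221, 0.001]
ft_force: [-1.2, 0.6, 0.1]
width: 88.2
grasp_force: 0.0
tr [-0.4  0.2 95.5] ang [-0.001  0.     0.   ] t 21.7 w 88.2 f [-1.2  0.6  0.1]
```

```bash
python3 -m creep '[{"translation":[0,0,20],"angular":[0,0,0],"jaw":1},{"translation":[0,0,45],"angular":[0,0,0],"jaw":1},{"translation":[0,0,70],"angular":[0,0,0],"jaw":1},{"translation":[0,0,88],"angular":[0,0,0],"jaw":1},{"translation":[0,0,95],"angular":[0,0,0],"jaw":1},{"translation":[0,0,95],"angular":[0,0,0],"jaw":0.7},{"translation":[0,0,95],"angular":[0,0,0],"jaw":0.5},{"translation":[0,0,95],"angular":[0,0,0],"jaw":0.3}]'
python3 -m creep '[{"translation":[0,0,0],"angular":[0,0,0],"jaw":0.3},{"translation":[0,0,0],"angular":[0,0,0],"jaw":0.3},{"translation":[0,0,0],"angular":[0,0,0],"jaw":0.3},{"translation":[0,0,-20],"angular":[0,0,0],"jaw":0.3},{"translation":[0,0,-60],"angular":[0,0,0],"jaw":0.3},{"translation":[0,0,-100],"angular":[0,0,0],"jaw":0.3},{"translation":[0,0,-115],"angular":[0,0,0],"jaw":0.3},{"translation":[0,0,-115],"angular":[0,0,0],"jaw":0.3}]'; python3 d.py 463 198 134 -2
```

```text
t: 22.7
ee_pos: [670.7, 139.5, 20.6]
orientation: [2.221, 2.221, 0.002]
ft_force: [-0.3, -0.3, -0.5]
width: 61.1
grasp_force: 0.0
t: 23.7
ee_pos: [670.6, 139.5, 136.0]
orientation: [2.22, 2.221, 0.003]
ft_force: [-0.1, -0.3, -0.7]
width: 39.5
grasp_force: 30.0
tr [  58.5 -207.6    1.5] ang [ 0.002 -0.     0.035] t 23.7 w 39.5 f [-0.1 -0.3 -0.7]
```

```bash
python3 -m creep '[{"translation":[7,-27,0],"angular":[0,0,0],"jaw":0.3},{"translation":[20,-74,0],"angular":[0,0,0.01],"jaw":0.3},{"translation":[35,-125,0],"angular":[0,0,0.02],"jaw":0.3},{"translation":[48,-173,0],"angular":[0,0,0.035],"jaw":0.3},{"translation":[56,-198,0],"angular":[0,0,0.035],"jaw":0.3},{"translation":[58,-207,0],"angular":[0,0,0.035],"jaw":0.3},{"translation":[58,-207,0],"angular":[0,0,0.035],"jaw":0.3},{"translation":[58,-207,0],"angular":[0,0,0.035],"jaw":0.3}]'
python3 - <<'E'
from m import *
snap("side","h4.png",6,(235,110,345,210))
E
python3 d.py 463 198 26.5 -2
```

```text
t: 24.7
ee_pos: [464.2, 197.3, 134.5]
orientation: [2.26, 2.181, 0.001]
ft_force: [0.2, -0.2, -0.6]
width: 39.7
grasp_force: 30.0
tr [  0.7  -1.2 108. ] ang [ 0.    -0.    -0.001] t 24.75 w 39.3 f [-0.3  0.2 -0.8]
```

View pics/h4.png

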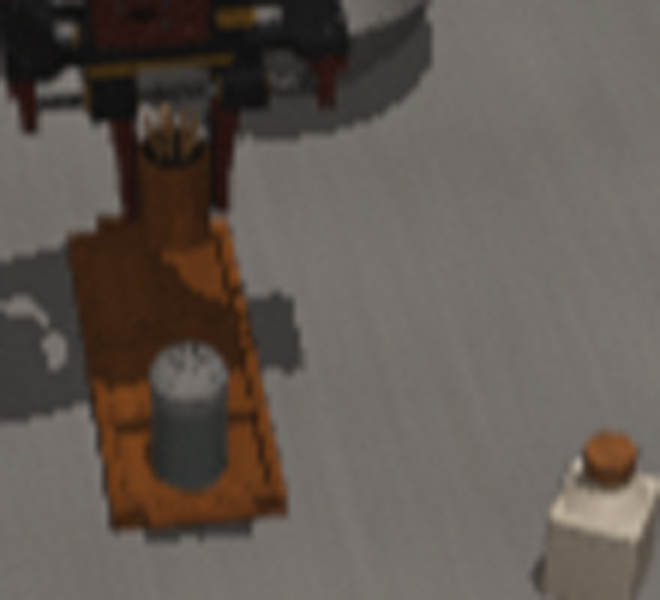

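```bash
python3 - <<'E'
from h import *
a=lambda u,v,z:at("side",235+u/6,110+v/6,z)
print("picks front bottom",a(175,248,114),"tray corners",a(114,530,0),a(288,515,0),"shaker front bottom",a(190,490,6),"divider",a(110,420,18),a(250,412,18))
E
```

```text
picks front bottom [462.6 179.7 114. ] tray corners [411.8  85.4   0. ] [507.3  80.2   0. ] shaker front bottom [456.7 102.8   6. ] divider [420.2 153.2  18. ] [498. 146.  18.]
```

```bash
python3 -m creep '[{"translation":[-6,-1,25],"angular":[0,0,0],"jaw":0.3},{"translation":[-6,-1,60],"angular":[0,0,0],"jaw":0.3},{"translation":[-6,-1,85],"angular":[0,0,0],"jaw":0.3},{"translation":[-6,-1,96],"angular":[0,0,0],"jaw":0.3},{"translation":[-6,-1,102],"angular":[0,0,0],"jaw":0.3},{"translation":[-6,-1,105],"angular":[0,0,0],"jaw":0.3},{"translation":[-6,-1,106],"angular":[0,0,0],"jaw":0.3},{"translation":[-6,-1,106],"angular":[0,0,0],"jaw":0.3}]'
```

```text
t: 25.75
ee_pos: [462.2, 191.6, 29.2]
orientation: [2.26, 2.182, 0.001]
ft_force: [-0.2, -0.3, -1.2]
width: 39.5
grasp_force: 30.0
```

```bash
python3 -m creep '[{"translation":[0,0,1.2],"angular":[0,0,0],"jaw":0.3},{"translation":[0,0,2.3],"angular":[0,0,0],"jaw":0.3},{"translation":[0,0,2.3],"angular":[0,0,0],"jaw":0.3},{"translation":[0,0,2.3],"angular":[0,0,0],"jaw":0.5},{"translation":[0,0,2.3],"angular":[0,0,0],"jaw":0.7},{"translation":[0,0,2.3],"angular":[0,0,0],"jaw":1},{"translation":[0,0,-30],"angular":[0,0,0],"jaw":1},{"translation":[0,0,-85],"angular":[0,0,0],"jaw":1}]'
python3 - <<'E'
from m import *
im=ctrl.get_image("top")[140:190,255:300,::-1];im2=ctrl.get_image("side")[170:220,310:355,::-1]
cv2.imwrite("pics/v.png",np.hstack([cv2.resize(i,None,fx=8,fy=8,interpolation=2) for i in(im,im2)]))
E
```

```text
t: 26.75
ee_pos: [460.5, 190.9, 113.2]
orientation: [-2.259, -2.181, 0.006]
ft_force: [0.1, 0.6, 0.3]
width: 80.3
grasp_force: 0.0
```

View pics/v.png

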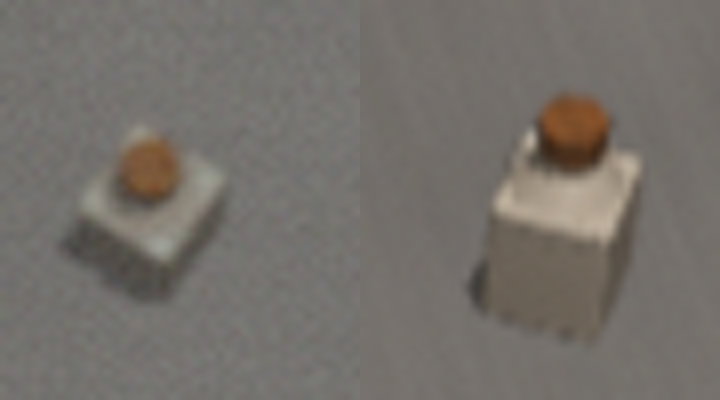

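```bash
python3 - <<'E'
from h import *
P=np.array([at("top",255+u/8,140+v/8,62)[:2] for u,v in[(82,198),(140,128),(226,180),(165,258)]])
Q=np.array([at("side",310+u/8,170+v/8,62)[:2] for u,v in[(132,208),(165,135),(280,158),(248,238)]])
for S in(P,Q):
    e=np.diff(np.vstack([S,S[:1]]),axis=0);print(S.mean(0).round(1),np.degrees(np.arctan2(e[:,1],e[:,0])).round(),np.hypot(*e.T).round())
E
python3 d.py 661 9 130 0
```

```text
[660.3   8.6] [ -36. -121.  145.   55.] [42. 46. 46. 47.]
[660.1   2.6] [  59.  -26. -121.  149.] [44. 46. 47. 47.]
tr [-176.7  202.4  -10.8] ang [ 0.008 -0.003 -0.035] t 26.85 w 86.6 f [-0.5 -0.7 -0.2]
```

```bash
python3 d.py 660 7 125 -32; python3 -m creep '[{"translation":[-30,35,0],"angular":[0,0,0.05],"jaw":1},{"translation":[-70,80,-8],"angular":[0,0,0.15],"jaw":1},{"translation":[-110,125,-10],"angular":[0,0,0.25],"jaw":1},{"translation":[-148,170,-10],"angular":[0,0,0.35],"jaw":1},{"translation":[-170,194,-10],"angular":[0,0,0.45],"jaw":1},{"translation":[-179,202,-10],"angular":[0,0,0.523],"jaw":1},{"translation":[-179,202,-10],"angular":[0,0,0.523],"jaw":1},{"translation":[-179,202,-10],"angular":[0,0,0.523],"jaw":1}]'; python3 d.py 660 7 25 -32
```

```text
tr [-178.7  201.4   -5.8] ang [ 0.007 -0.005  0.523] t 26.85 w 86.6 f [-0.5 -0.7 -0.2]
t: 27.85
ee_pos: [656.7, 6.0, 123.1]
orientation: [-2.745, -1.526, 0.002]
ft_force: [-0.3, -0.7, 0.1]
width: 87.7
grasp_force: 0.0
tr [ 2.7  2.4 98.1] ang [-0.001  0.001  0.002] t 27.85 w 87.7 f [-0.3 -0.7  0.1]
```

```bash
python3 -m creep '[{"translation":[2,2,20],"angular":[0,0,0],"jaw":1},{"translation":[2,2,45],"angular":[0,0,0],"jaw":1},{"translation":[2,2,70],"angular":[0,0,0],"jaw":1},{"translation":[2,2,90],"angular":[0,0,0],"jaw":1},{"translation":[2,2,98],"angular":[0,0,0],"jaw":1},{"translation":[2,2,98],"angular":[0,0,0],"jaw":0.8},{"translation":[2,2,98],"angular":[0,0,0],"jaw":0.6},{"translation":[2,2,98],"angular":[0,0,0],"jaw":0.4}]'
python3 -m creep '[{"translation":[0,0,0],"angular":[0,0,0],"jaw":0.3},{"translation":[0,0,0],"angular":[0,0,0],"jaw":0.3},{"translation":[0,0,0],"angular":[0,0,0],"jaw":0.3},{"translation":[0,0,-20],"angular":[0,0,0],"jaw":0.3},{"translation":[0,0,-60],"angular":[0,0,0],"jaw":0.3},{"translation":[0,0,-100],"angular":[0,0,0],"jaw":0.3},{"translation":[0,0,-120],"angular":[0,0,0],"jaw":0.3},{"translation":[0,0,-120],"angular":[0,0,0],"jaw":0.3}]'; python3 d.py 465 273 146 -2
```

```text
t: 28.85
ee_pos: [660.9, 6.1, 26.7]
orientation: [2.747, 1.523, 0.002]
ft_force: [-0.1, 0.7, -0.0]
width: 61.4
grasp_force: 0.0
t: 29.85
ee_pos: [661.2, 6.1, 147.4]
orientation: [2.746, 1.523, 0.004]
ft_force: [-0.6, 0.2, -3.0]
width: 50.1
grasp_force: 30.0
tr [ 122.6 -307.7    0.8] ang [ 0.003 -0.001 -0.523] t 29.85 w 50.1 f [-0.6  0.2 -3. ]
```

```bash
python3 -m creep '[{"translation":[10,-25,0],"angular":[0,0,-0.04],"jaw":0.3},{"translation":[29,-72,0],"angular":[0,0,-0.12],"jaw":0.3},{"translation":[50,-125,0],"angular":[0,0,-0.21],"jaw":0.3},{"translation":[71,-178,0],"angular":[0,0,-0.3],"jaw":0.3},{"translation":[92,-231,0],"angular":[0,0,-0.39],"jaw":0.3},{"translation":[110,-276,0],"angular":[0,0,-0.47],"jaw":0.3},{"translation":[120,-301,0],"angular":[0,0,-0.523],"jaw":0.3},{"translation":[123,-308,0],"angular":[0,0,-0.523],"jaw":0.3}]'
python3 - <<'E'
from m import *
snap("side","h5.png",6,(225,80,325,200))
E
python3 d.py 465 273 32.7 -2
```

```text
t: 30.85
ee_pos: [461.1, 274.5, 144.2]
orientation: [-2.255, -2.186, 0.005]
ft_force: [0.2, -0.1, -3.1]
width: 49.9
grasp_force: 30.0
tr [ -1.2   3.8 111.7] ang [-0.003  0.001  0.002] t 30.9 w 49.8 f [-0.9  0.4 -1.8]
```

View pics/h5.png

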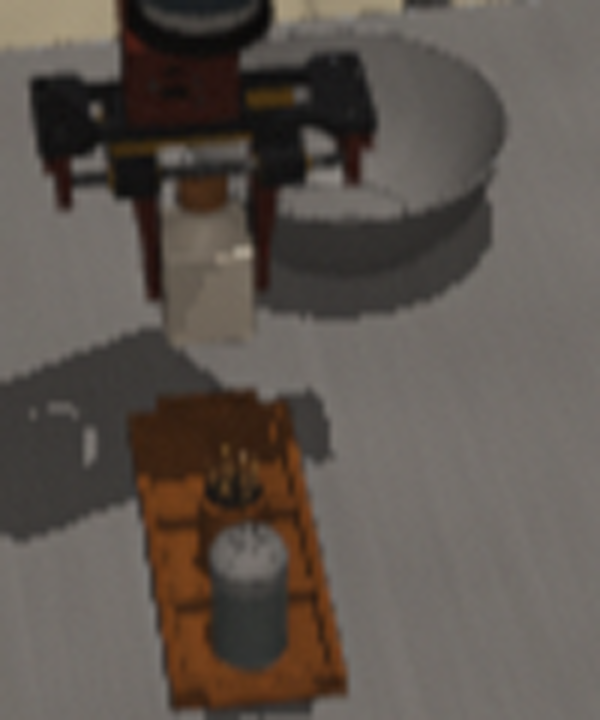

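```bash
python3 - <<'E'
from h import *
a=lambda u,v,z:at("side",225+u/6,80+v/6,z)
print("vin front bottom",a(210,344,118),"far corners",a(130,417,18),a(290,404,18),"near",a(174,708,0),a(345,692,0),"div1 top",a(162,524,18),"div2",a(178,607,18),"shaker",a(249,670,6))
E
```

```text
vin front bottom [459.8 248.5 118. ] far corners [420.1 313.2  18. ] [515.2 308.5  18. ] near [412.1  87.    0. ] [506.1  82.8   0. ] div1 top [425.  216.4  18. ] div2 [423.8 146.8  18. ] shaker [456.2 102.9   6. ]
```

```bash
python3 - <<'E'
from h import *
for u,v in[(54,207),(47,290),(262,218),(254,300),(134,212),(195,216)]: print(at("top",170+u/3.2,140+v/3.2,18))
E
```

```text
[511.  320.4  18. ]
[415.5 321.5  18. ]
[505.1  84.7  18. ]
[410.9  89.7  18. ]
[507.8 229.6  18. ]
[505.2 160.4  18. ]
```

```bash
python3 -m creep '[{"translation":[-3,3,25],"angular":[0,0,0],"jaw":0.3},{"translation":[-3,3,60],"angular":[0,0,0],"jaw":0.3},{"translation":[-3,3,85],"angular":[0,0,0],"jaw":0.3},{"translation":[-3,3,98],"angular":[0,0,0],"jaw":0.3},{"translation":[-3,3,105],"angular":[0,0,0],"jaw":0.3},{"translation":[-3,3,108],"angular":[0,0,0],"jaw":0.3},{"translation":[-3,3,109],"angular":[0,0,0],"jaw":0.3},{"translation":[-3,3,109],"angular":[0,0,0],"jaw":0.3}]'
```

```text
t: 31.9
ee_pos: [467.3, 270.7, 37.2]
orientation: [2.26, 2.182, 0.002]
ft_force: [0.3, 0.2, -1.5]
width: 50.1
grasp_force: 30.0
```

```bash
python3 -m creep '[{"translation":[0,0,2],"angular":[0,0,0],"jaw":0.3},{"translation":[0,0,3],"angular":[0,0,0],"jaw":0.3},{"translation":[0,0,4],"angular":[0,0,0],"jaw":0.3},{"translation":[0,0,4],"angular":[0,0,0],"jaw":0.3},{"translation":[0,0,4],"angular":[0,0,0],"jaw":0.3},{"translation":[0,0,4],"angular":[0,0,0],"jaw":0.3},{"translation":[0,0,4],"angular":[0,0,0],"jaw":0.3},{"translation":[0,0,4],"angular":[0,0,0],"jaw":0.3}]'
```

```text
t: 32.9
ee_pos: [467.0, 270.5, 32.7]
orientation: [2.26, 2.182, 0.0]
ft_force: [0.5, 0.3, -1.9]
width: 49.7
grasp_force: 30.0
```

```bash
python3 -m creep '[{"translation":[0,0,0.8],"angular":[0,0,0],"jaw":0.3},{"translation":[0,0,0.8],"angular":[0,0,0],"jaw":0.3},{"translation":[0,0,0.8],"angular":[0,0,0],"jaw":0.5},{"translation":[0,0,0.8],"angular":[0,0,0],"jaw":0.7},{"translation":[0,0,0.8],"angular":[0,0,0],"jaw":0.9},{"translation":[0,0,0.8],"angular":[0,0,0],"jaw":1},{"translation":[0,0,-20],"angular":[0,0,0],"jaw":1},{"translation":[0,0,-60],"angular":[0,0,0],"jaw":1}]'
python3 -m creep '[{"translation":[0,0,-40],"angular":[0,0,0],"jaw":1},{"translation":[0,0,-100],"angular":[0,0,0],"jaw":1},{"translation":[30,-20,-120],"angular":[0,0,0],"jaw":1},{"translation":[80,-40,-120],"angular":[0,0,0],"jaw":1},{"translation":[135,-70,-120],"angular":[0,0,0],"jaw":1},{"translation":[190,-100,-120],"angular":[0,0,0],"jaw":1},{"translation":[240,-120,-120],"angular":[0,0,0],"jaw":1},{"translation":[260,-130,-120],"angular":[0,0,0],"jaw":1}]'
python3 - <<'E'
from m import *
a=ctrl.get_image("top")[180:245,180:360,::-1];b=ctrl.get_image("side")[130:300,240:325,::-1]
a=cv2.resize(a,None,fx=4,fy=4,interpolation=2);b=cv2.resize(b,None,fx=3.3,fy=3.3,interpolation=2)
cv2.imwrite("pics/f1.png",a);cv2.imwrite("pics/f2.png",b)
E
```

```text
t: 33.9
ee_pos: [465.9, 269.8, 91.9]
orientation: [-2.259, -2.182, 0.005]
ft_force: [0.2, 0.4, 0.5]
width: 87.7
grasp_force: 0.0
t: 34.9
ee_pos: [344.8, 537.2, 212.4]
orientation: [-2.257, -2.185, -0.0]
ft_force: [0.1, 0.2, -0.2]
width: 87.9
grasp_force: 0.0
```

View pics/f1.png

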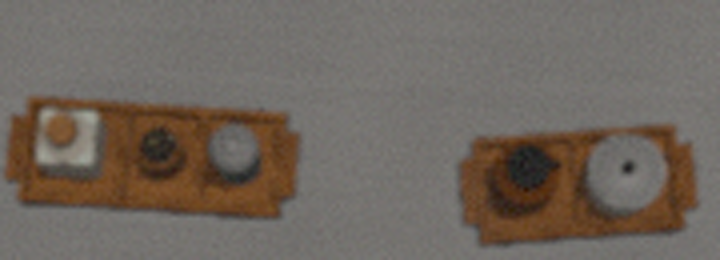

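View pics/f2.png

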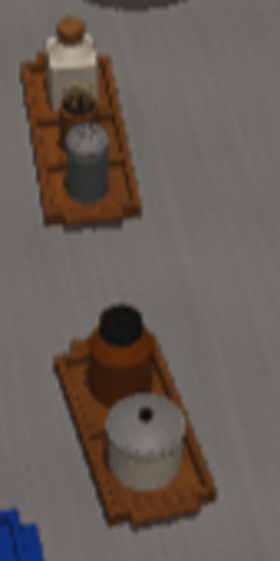

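All five pieces stand in their compartments: vinegar (65,140), picks (160,150) and shaker (233,150), with soy (524,180) and chilli (627,172). Last, a numeric check of the offsets.

```bash
python3 - <<'E'
from m import *
a=lambda u,v,z:at("top",180+u/4,180+v/4,z)[:2]
P=dict(vin=(61,129,101),soy=(526,165,101),chilli=(628,167,76),picks=(157,140,80),shaker=(234,143,82))
P={k:a(*v) for k,v in P.items()}
S=lambda u,v,z:at("side",240+u/3.3,130+v/3.3,z)[:2]
Q=dict(vin=S(72,28,101),soy=S(121,322,101),chilli=S(146,413,76),picks=S(78,98,80),shaker=S(89,136,84))
t3=np.mean([a(30,99,18),a(21,202,18),a(288,112,18),a(280,216,18)],0);t2=np.mean([a(473,141,18),a(482,243,18),a(674,126,18),a(684,228,18)],0)
d3=a(30,99,18)-a(288,112,18);d2=a(473,141,18)-a(674,126,18)
def loc(p,t,d): Y=d/np.hypot(*d);X=np.array([Y[1],-Y[0]]);return ((p-t)@X).round(),((p-t)@Y).round()
for n in P: t,d=(t3,d3) if n in("vin","picks","shaker") else (t2,d2); print(n,loc(P[n],t,d),loc(Q[n],t,d))
E
```

```text
vin (np.float64(3.0), np.float64(71.0)) (np.float64(6.0), np.float64(60.0))
soy (np.float64(4.0), np.float64(52.0)) (np.float64(3.0), np.float64(37.0))
chilli (np.float64(1.0), np.float64(-38.0)) (np.float64(1.0), np.float64(-45.0))
picks (np.float64(2.0), np.float64(-10.0)) (np.float64(-0.0), np.float64(-24.0))
shaker (np.float64(3.0), np.float64(-77.0)) (np.float64(2.0), np.float64(-86.0))
```

```bash
python3 -c "
from workcell import ctrl
print(ctrl.close_job())"
```

```text
the job is handed in; nothing more can be done
None
```

I handed the job in at about 35 s: all five pieces are in their compartments and looked upright in the last pictures, and I moved none of the bystanders, but `close_job()` returned no verdict.

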